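# Snap the lifting handle onto the lens-disc carrier

### The arm

A 7-joint arm with a two-finger parallel gripper is mounted at the origin on the work surface. World frame = base frame: x ahead of the robot, y to its left, z up, the work surface at z = 0. Lengths are in m, angles in rad, forces in N, time in s.
With the tool pointing down it reaches from about 0.425 to 0.8 m from the base axis. Payload 8.3 kg.
Tool frame: the origin (TCP) lies at the very end of the fingers, on their centre line; the grasp point (between the pads) lies 19 mm behind it; z points along the fingers, y is the line along which they close (so a half turn about z gives the same grasp; the last joint's range is limited). The gripper opens to 85 mm and grips with 20 to 120 N. Pads are 22 mm wide; open, the fingers measure 114 mm over their backs; the gripper's body (76 mm by 85 mm) begins 54 mm behind the grasp point. The pads swing forward as they close: fully open they stand 13 mm farther back than shut.
Start: joints at [1.272, 0.383, 0.016, 1.37, -0.006, 1.388, -0.046], TCP at [0.146, -0.608, 0.231] pointing down, gripper open.
Joint ranges: [-2.95, 2.95], [-0.25, 2.06], [-1.52, 1.56], [0.18, 2.33], [-1.44, 4.58], [0.02, 2.06], [-3.01, 3.01]. Speed limits (rad/s): [2.39, 2.39, 3.01, 3.01, 3.14, 3.14, 3.14].

### API

Orientations are given as a 3x3 rotation matrix whose columns are the frame's x, y, z axes.
In Python, from plant import bot, viewer gives the robot as it stands.
- The arm moves only by the tool step_arm, never from a script. Its argument "moves" is a list of rows, each a list of 3 entries, a list of its own where there are three numbers: the gripper's target within -1 to 1 (fully open at 1, half-way at 0, shut at -1), then the shift along the tool's x, y, z in m, then the turn, a rotation vector about the tool's x, y, z in rad. In form: [[fingers, [dx, dy, dz], [rx, ry, rz]], ...]. A call has 1 to 20 rows; each row shifts and turns the commanded pose from where the row before left it, along the tool's axes as they then stand; what a row does not reach is not made up. A row lasts 1/8 s, in which the tool goes at most 62.5 mm and 10.7 degrees, less where a joint would pass 70% of its speed; a pose out of reach is approached as far as the arm can. A call is refused whole if a number of a shift passes 0.0625 or a number of a turn 0.188, either way. A call with a gripper value outside its range is refused whole. The fingers move at their own pace and stop on an object; "force" is the grip in N (left out, the last holds). Time passes only in rows, so rows that do not move let the fingers close. It gives the time, the measured TCP pose, the force, the opening and the grip force at its end, in the units of the state.
- bot.read_state(): the state, without advancing time (a new reading comes with each control period).
- viewer.snapshot(name): name is "scene" or "side" or "wrist"; returns a dict with "img" (400x640x3 uint8, red, green, blue), "range_z" (400x640 float32, m along the optical axis (not along the pixel's ray), 0 where there is no reading), "fx", "fy", "cx", "cy" (pixels), "dist_coeffs" ([k1, k2, p1, p2, k3] as OpenCV has them; the pictures are not rectified), "cam_to_world" (4x4, takes a point from camera to world coordinates); the wrist camera has in their place "tool_from_camera" (4x4, takes a point from camera to tool coordinates, whose origin is the TCP and whose axes are the flange's). Camera axes: x right, y up, looking along -z (the intrinsics and any distortion apply to the point x, -y, -z); pixel columns grow to the right and rows downward; lengths in m; the calibration is good to about 2 mm. A picture is of the moment at which its call begins: read the wrist's pose just before it.
- bot.job_done(): hands the job in; it is judged then, once.
Trained networks look in the newest picture that a camera, given by its name, has taken for a name from the list of things; names that differ only in an ending like _2 or _b are one class to them, and where a whole thing is asked for, a point or a joint stands for the part that bears it (a point fixed in the world has none). Each returns a list of dicts, best first, with "score" (0 to 1); they miss things now and then, are a little off and sometimes report something else, mostly with a low value. They report only what shows in the picture. A call takes as long as a camera call.
- viewer.search_frame(name, camera): "extent" ([left, top, right, bottom] in pixels, round what is visible of it).
- viewer.masks_of(name, camera): "pixels" (400x640 bool, what is visible of it) and "extent" ([left, top, right, bottom] in pixels, round what is visible of it).
- viewer.place_of(name, camera): "location" ([row, column] in pixels: a listed point, or the origin of a listed thing).
The state is a dict: "time": time; "joints": joint angles; "joint_velocities": joint speeds; "joint_torque": joint torques, N m; "ee_pos": TCP position; "tcp_rot": TCP orientation; "wrist_force": force on the tool from outside, world axes, zero at the start; "moment": the same for the moment, N m; "grip_width": opening from 0.0 (shut) to 1.0 (fully open); "finger_force": force on a finger pad.
Only numpy, scipy, OpenCV 4.12 (cv2) and the standard library are available. Lean on these libraries where they do the work, as an engineer would, in place of code of your own. Each camera call takes 0.05 s, during which the arm holds its last target. There are 200 camera calls.

### The job

The loaded lens-disc carrier is ready for the washing bath: fit its lifting handle. Take the handle from its rest, squeeze its two orange spring buttons flush while you slide the stem into the carrier's round socket tube, push it down gently to its stop, and turn it until both buttons have popped out through the tube's holes. Never force the handle or the carrier, leave everything else on the bench alone, and let go at the end.

Things in the scene. Friction and masses are not known exactly. Their poses are not given: they have to be found in the camera images.
- handle: Lifting handle, about 0.24 kg, upright in the rest at the start; same turned half round. Origin: middle of the stem's underside, z up the stem, x along the cross grip, y through the two buttons. Round aluminium stem 20 mm in diameter, 62 mm long; its lowest 8 mm is a black nose tapering to 15 mm. Dark stop lugs on the +x and -x sides, 4 mm proud, undersides 36 mm above the origin.
- stem_mid (a point): On the handle's axis at the buttons' middle, 24 mm above its origin. Two orange round buttons, 8 mm in diameter, stand 5.5 mm out of the stem's +y and -y sides here (31 mm over both). Square-edged: a rim under them does not push them in. Fingers closing along y onto the 20 mm stem press them flush, even if the pads cover only the upper half of the buttons.
- grip_top (a point): Middle of the top of the handle's black cross grip, 78 mm above the handle's origin. The grip is 96 mm long along the handle's x, 16 mm wide (narrower than the stem, so it passes between the fingers) and 16 mm high; the stem's top is directly below it.
- button_a (a joint): Button on the handle's +y face: 0 = out, 0.0055 m = flush with the stem, at most 0.006. Spring: 3 N at the start of the stroke, 6 N flush. It slides straight in however off-centre it is pressed.
- button_b (a joint): Button on the handle's -y face: the same.
- carrier: Disc carrier, fixed: slotted metal rack 270 x 116 mm, long side along its x, with eight upright brass discs 76 mm in diameter (tops 99 mm above the bench, all over 50 mm along x from the middle). Origin on the bench under the middle, z up. In the middle a round aluminium socket tube stands up in a clamp: 27 mm outside, bore 22 mm; it does not turn.
- socket_mouth (a point): Middle of the socket tube's open mouth, level with its flat rim, 115 mm above the bench; axes as the carrier's. Bore over 80 mm deep. Once the mouth has swallowed 2 mm or more of both flush buttons it keeps them in when the fingers let go; the stem then stays put, held by the buttons' drag, and takes some 5 to 15 N to push on down to its lugs.
- hole_level (a point): On the tube's axis 12 mm below the mouth: level of two opposite holes in the tube, 10 mm across. The tube was clamped by eye: the line through the holes lies anywhere within 43 degrees either way of the carrier's y. Home: lugs on the rim, buttons at this level; turned to the holes, to within some 5 to 10 degrees, both spring out, 2 mm proud of the tube; after that the handle turns no farther.
- rest: Grey rest block 66 x 66 x 20 mm, fixed to the bench. Origin on the bench under its middle. Round pocket 23 mm in diameter in its top, 14 mm deep, its floor 6 mm above the bench; the handle stands in it.
- solvent_bottle: White bottle with red cap, 48 mm in diameter, 115 mm tall, near the rest; leave it alone. Origin at the middle of its underside.
- spacer_ring: Brass ring, 60 mm in diameter, 14 mm high, flat on the bench near the rest; leave it alone. Origin at its underside.
- loose_disc: Brass lens disc, 76 mm in diameter, 4 mm thick, flat on the bench beyond the carrier; leave it alone. Origin at its underside.
- swab_pot: White pot, 48 mm in diameter, 45 mm tall; leave it alone. Origin at its underside.
- driver: Yellow screwdriver, 150 mm long, on the bench; leave it alone.
- blue_tray: Blue open tray 200 x 150 x 45 mm with discs in it, at the left; leave it alone. Origin at its underside.

How it is judged:
On the way:
1. both buttons are held flush with the stem's nose in the socket tube (value of joint each of button_a, button_b above 0.0042 m and horizontal distance between stem_mid and socket_mouth below 0.006 m and z of stem_mid in the frame of socket_mouth between -0.009 and 0.012 m), for 0.1 s.
At the end, for the whole second after the job is handed in: The handle is home in the socket tube: buttons' middle 9.5 to 14.5 mm below the mouth and within 4 mm of its axis, both buttons sprung out through the holes (pressed in by less than 1.5 mm), handle upright within 0.1 rad, at rest (value of joint each of button_a, button_b below 0.0015 m and z of stem_mid in the frame of socket_mouth between -0.0145 and -0.0095 m and horizontal distance between stem_mid and socket_mouth below 0.004 m and angle between handle's own z axis and vertical below 0.1 rad and linear speed of handle below 0.02 m/s); the robot touches nothing.
It fails at once if the handle is forced: more than 60 N in all between handle and carrier (contact force between handle and carrier above 60 N).
It fails at once if the robot pushes on the carrier with more than 40 N (contact force between the arm and carrier above 40 N).
It fails at once if the fingers push on the carrier with more than 40 N (contact force between the fingers and carrier above 40 N).
It fails at once if the bottle is moved or tipped (distance of solvent_bottle from where it was at the start of the episode above 0.02 m or angle between solvent_bottle's own z axis and vertical above 0.3 rad).
It fails at once if another thing on the bench is moved by more than 20 mm (distance of any of spacer_ring, loose_disc, swab_pot, driver, blue_tray from where it was at the start of the episode above 0.02 m).
It also fails if it takes over 64 s, if anything falls off the work surface, if the arm or the gripper's body presses on something with over 40 N, if the wrist force passes 120 N, or if a joint passes its speed limit or range.

## Working session

There is one attempt and no reset: what is moved stays moved. The work goes in short steps, Python scripts to look and compute and a tool call to move; the robot and the scene stay as the last step left them, time stands still between calls to the robot, and variables do not carry over. Pictures are saved under pics/ and viewed, at most 10 in all, crops included, and the job is handed in when it is done.

Besides the shell and the picture viewer there is one more tool, called after "Emit:" as name([rows], argument=value, ...), one row to a line, values as JSON. step_arm: Moves the arm, as the interface text tells. Its arguments: {"type":"object","properties":{"moves":{"type":"array"},"force":{"type":"number"}},"required":["moves"]}

```bash
mkdir -p pics; ls; cat > h.py <<'E'
import numpy as np, cv2
from plant import bot, viewer
def snap(c):
    st=bot.read_state(); s=viewer.snapshot(c)
    if 'cam_to_world' in s: T=np.array(s['cam_to_world'])
    else:
        W=np.eye(4); W[:3,:3]=st['tcp_rot']; W[:3,3]=st['ee_pos']; T=W@np.array(s['tool_from_camera'])
    s['T']=T; s['K']=np.array([[s['fx'],0,s['cx']],[0,s['fy'],s['cy']],[0,0,1.]]); return s
def rays(s,px):  # px Nx2 (col,row) -> cam dirs with depth 1
    u=cv2.undistortPoints(np.array(px,float).reshape(-1,1,2),s['K'],np.array(s['dist_coeffs'],float)).reshape(-1,2)
    return np.c_[u[:,0],-u[:,1],-np.ones(len(u))]
def pts(s,px):
    px=np.array(px).reshape(-1,2); r=rays(s,px)
    z=s['range_z'][px[:,1].astype(int),px[:,0].astype(int)]
    P=r*z[:,None]; return (P@s['T'][:3,:3].T+s['T'][:3,3])[z>0]
def onz(s,px,h):
    r=rays(s,px)@s['T'][:3,:3].T; o=s['T'][:3,3]; return o+r*((h-o[2])/r[:,2])[:,None]
def proj(s,P):
    P=np.array(P,float).reshape(-1,3); c=(P-s['T'][:3,3])@s['T'][:3,:3]
    c=c*[1,-1,-1]; return cv2.projectPoints(c,np.zeros(3),np.zeros(3),s['K'],np.array(s['dist_coeffs'],float))[0].reshape(-1,2)
def save(s,n): cv2.imwrite('pics/'+n+'.png',s['img'][:,:,::-1])
E
python3 - <<'E'
from h import *
np.set_printoptions(precision=4,suppress=True)
print(bot.read_state())
for c in ['scene','side']:
    s=snap(c); save(s,c+'0'); print(c,s['T'])
    for n,h in [('grip_top',.084),('stem_mid',.03),('socket_mouth',.115),('carrier',0),('rest',0),('solvent_bottle',0),('spacer_ring',0)]:
        r=viewer.place_of(n,c)
        for d in r[:2]:
            l=d['location']; print(n,round(d['score'],2),l,onz(s,[[l[1],l[0]]],h)[0])
E
```

```text
pics
{'time': 0.0, 'joints': array([ 1.2721,  0.3843,  0.0164,  1.3711, -0.0063,  1.3882, -0.0465]), 'joint_velocities': array([ 0.0008, -0.0008, -0.0006,  0.0005,  0.0002,  0.0006, -0.0004]), 'joint_torque': array([  0.001 , -62.7593,   0.8448, -37.1818,   0.0166,   0.0145,
        -0.    ]), 'ee_pos': array([ 0.1459, -0.6072,  0.2303]), 'tcp_rot': array([[ 0.9723,  0.2337, -0.0005],
       [ 0.2337, -0.9723,  0.0019],
       [-0.    , -0.002 , -1.    ]]), 'wrist_force': array([0.6426, 0.2828, 0.122 ]), 'moment': array([ 0.0167, -0.0084,  0.0514]), 'finger_force': 0.0, 'grip_width': 0.9980187014189947}
scene [[-0.3589 -0.8198  0.4462  1.0259]
 [ 0.9334 -0.3159  0.1703  0.2637]
 [ 0.0013  0.4776  0.8786  0.9332]
 [ 0.      0.      0.      1.    ]]
grip_top 0.84 [145.6, 201.6] [ 0.5546 -0.2352  0.084 ]
grip_top 0.69 [158.7, 212.3] [ 0.5804 -0.191   0.084 ]
stem_mid 0.83 [156.0, 216.2] [ 0.5407 -0.2144  0.03  ]
stem_mid 0.2 [164.6, 215.7] [ 0.5655 -0.2028  0.03  ]
socket_mouth 0.73 [178.9, 377.9] [0.5078 0.2141 0.115 ]
socket_mouth 0.63 [158.7, 212.0] [ 0.5969 -0.1751  0.115 ]
carrier 0.62 [204.2, 367.9] [0.5176 0.2056 0.    ]
rest 0.67 [162.8, 215.5] [ 0.5452 -0.2215  0.    ]
solvent_bottle 0.96 [137.7, 244.7] [ 0.4398 -0.1848  0.    ]
spacer_ring 0.61 [199.7, 198.4] [ 0.6631 -0.2088  0.    ]
side [[ 0.9288  0.2412 -0.2815  0.1689]
 [-0.3706  0.5911 -0.7164 -0.9623]
 [-0.0064  0.7697  0.6384  1.0655]
 [ 0.      0.      0.      1.    ]]
grip_top 0.95 [293.1, 351.0] [ 0.5539 -0.2214  0.084 ]
stem_mid 0.88 [305.8, 351.9] [ 0.5592 -0.2207  0.03  ]
socket_mouth 0.65 [190.2, 279.9] [0.5112 0.2094 0.115 ]
socket_mouth 0.37 [173.6, 258.2] [0.4742 0.3181 0.115 ]
carrier 0.97 [217.9, 285.1] [0.5219 0.2073 0.    ]
rest 0.92 [311.0, 347.7] [ 0.5528 -0.2109  0.    ]
solvent_bottle 0.75 [319.4, 305.1] [ 0.438  -0.1942  0.    ]
spacer_ring 0.73 [302.1, 387.1] [ 0.6639 -0.224   0.    ]
```

View pics/scene0.png

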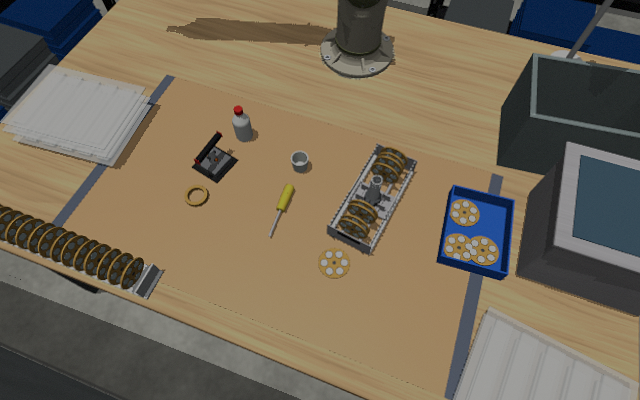

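View pics/side0.png

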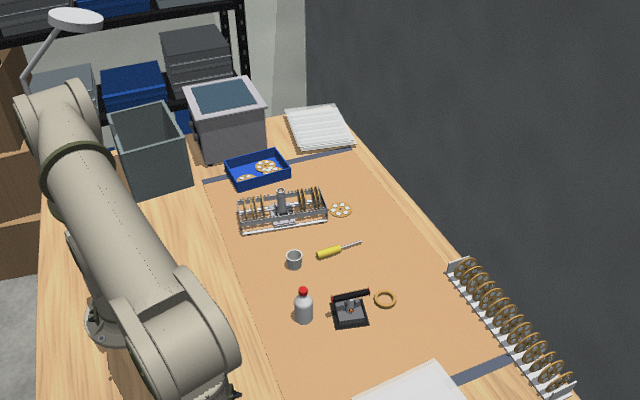

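The scene picture shows the handle in its rest at about (212,155), the bottle behind it at (242,125), and the carrier at (375,195). The side picture agrees, with the handle at (350,300) and the tube at (281,195). I'll move above the handle next.

Emit:
step_arm([
  [1,[0.049,-0.028,-0.01],[0,0,0]],
  [1,[0.049,-0.028,-0.01],[0,0,0]],
  [1,[0.049,-0.028,-0.01],[0,0,0]],
  [1,[0.049,-0.028,-0.01],[0,0,0]],
  [1,[0.049,-0.028,-0.01],[0,0,0]],
  [1,[0.049,-0.028,-0.01],[0,0,0]],
  [1,[0.049,-0.028,-0.01],[0,0,0]],
  [1,[0.049,-0.028,-0.01],[0,0,0]],
  [1,[0.049,-0.028,-0.005],[0,0,0]],
  [1,[0.049,-0.028,-0.005],[0,0,0]],
  [1,[0,0,0],[0,0,0]],
])

```text
time: 2.17
ee_pos: [0.5602, -0.2152, 0.3212]
tcp_rot: [[0.97, 0.242, 0.001], [0.242, -0.97, 0.003], [0.002, -0.003, -1.0]]
wrist_force: [0.1, -0.2, 0.7]
grip_width: 1.002
finger_force: 0.0
```

```bash
python3 - <<'E'
from h import *
np.set_printoptions(precision=4,suppress=True)
s=snap('wrist'); save(s,'w1'); st=bot.read_state(); print(st['ee_pos'],st['tcp_rot'],st['joints']); print(s['tool_from_camera'])
for n,h in [('grip_top',.084),('stem_mid',.03),('rest',0),('button_a',.03)]:
    for d in viewer.place_of(n,'wrist')[:2]:
        l=d['location']; print(n,round(d['score'],2),l,onz(s,[[l[1],l[0]]],h)[0])
m=viewer.masks_of('handle','wrist')
if m:
    ys,xs=np.nonzero(m[0]['pixels']); P=pts(s,np.c_[xs,ys]); G=P[(P[:,2]>.078)&(P[:,2]<.09)]
    print(m[0]['score'],len(G),G.mean(0)); r=cv2.minAreaRect((G[:,:2]*1000).astype(np.float32)); print(r,np.degrees(np.percentile(G[:,2],[5,50,95])/57.3))
s=snap('scene')
m=viewer.masks_of('carrier','scene')
if m:
    ys,xs=np.nonzero(m[0]['pixels']); P=pts(s,np.c_[xs,ys]);P=P[(P[:,2]>.01)&(P[:,2]<.13)]
    print('car',cv2.minAreaRect((P[:,:2]*1000).astype(np.float32)))
    T=P[P[:,2]>.105]; print(len(T),T.mean(0))
E
```

```text
[ 0.5585 -0.2183  0.321 ] [[ 0.9712  0.2384  0.0001]
 [ 0.2384 -0.9712  0.0012]
 [ 0.0004 -0.0011 -1.    ]] [ 0.5514  0.3258 -0.3179  1.2639  0.0991  1.5673 -1.0812]
[[-0.      0.9469  0.3215  0.0826]
 [ 1.     -0.0001  0.0006 -0.0007]
 [ 0.0006  0.3215 -0.9469 -0.1428]
 [ 0.      0.      0.      1.    ]]
grip_top 0.79 [177.5, 329.7] [ 0.5495 -0.2255  0.084 ]
stem_mid 0.92 [166.3, 326.2] [ 0.5529 -0.2199  0.03  ]
rest 0.8 [166.2, 326.8] [ 0.5473 -0.2226  0.    ]Traceback (most recent call last):
  File "<stdin>", line 5, in <module>
ValueError: it knows: blue_tray, carrier, driver, grip_top, handle, hole_level, loose_disc, rest, socket_mouth, solvent_bottle, spacer_ring, stem_mid, swab_pot
```

View pics/w1.png

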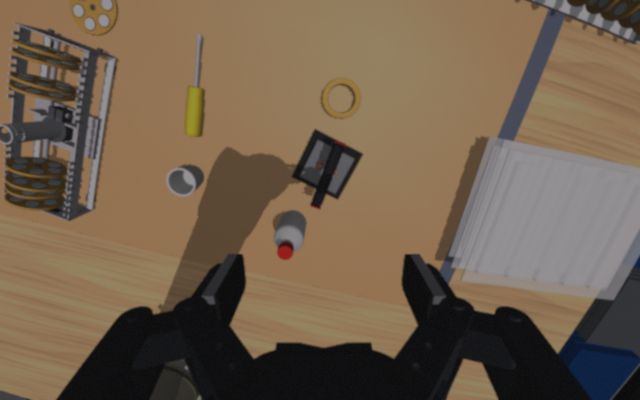

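The wrist picture shows the handle in the rest at about (326,168), with its grip running from (338,140) to (315,205). The bottle, with its cap at (286,250), lies off the −x end of the grip and clear of the closing line.

```bash
python3 - <<'E'
from h import *
np.set_printoptions(precision=4,suppress=True)
s=snap('wrist'); 
m=viewer.masks_of('handle','wrist')
if m:
    ys,xs=np.nonzero(m[0]['pixels']); P=pts(s,np.c_[xs,ys]); print(len(P),np.percentile(P[:,2],[2,20,50,80,98]))
    G=P[(P[:,2]>.078)&(P[:,2]<.092)]
    print(m[0]['score'],m[0]['extent'],len(G),G.mean(0)); r=cv2.minAreaRect((G[:,:2]*1000).astype(np.float32)); print(r); print(cv2.fitLine((G[:,:2]*1000).astype(np.float32),cv2.DIST_HUBER,0,.01,.01).ravel())
for c in ['scene','side']:
  s=snap(c)
  m=viewer.masks_of('carrier',c)
  if m:
    ys,xs=np.nonzero(m[0]['pixels']); P=pts(s,np.c_[xs,ys]);P=P[(P[:,2]>.005)&(P[:,2]<.13)]
    print('car',m[0]['score'],len(P),cv2.minAreaRect((P[:,:2]*1000).astype(np.float32)))
    T=P[P[:,2]>.105]; print(len(T),T.mean(0),(T.max(0)+T.min(0))/2)
E
```

```text
894 [0.003  0.0803 0.0832 0.0842 0.0852]
0.96 [307.8, 134.5, 339.6, 204.0] 773 [ 0.553  -0.2205  0.0831]
((551.5100708007812, -220.65919494628906), (15.83613395690918, 99.81566619873047), 83.55318450927734)
[   0.9937   -0.1117  553.282  -220.466 ]
car 0.71 294 ((477.5284423828125, -2.0587635040283203), (45.459720611572266, 45.825435638427734), 74.03640747070312)<stdin>:15: RuntimeWarning: Mean of empty slice.
  ret = um.true_divide(
Traceback (most recent call last):
ValueError: zero-size array to reduction operation maximum which has no identity
```

Emit:
step_arm([
  [1,[0,0,0],[0,0,0.176]],
  [1,[0,0,0],[0,0,0.176]],
  [1,[-0.006,0.003,0.05],[0,0,0]],
  [1,[0,0,0.05],[0,0,0]],
  [1,[0,0,0.05],[0,0,0]],
  [1,[0,0,0.03],[0,0,0]],
  [1,[0,0,0],[0,0,0]],
  [1,[0,0,0],[0,0,0]],
], force=40)

```text
time: 3.58
ee_pos: [0.5515, -0.2238, 0.1431]
tcp_rot: [[0.993, -0.116, 0.002], [-0.116, -0.993, -0.001], [0.002, 0.0, -1.0]]
wrist_force: [-0.2, -0.6, 0.7]
grip_width: 0.999
finger_force: 0.0
```

```bash
python3 - <<'E'
from h import *
np.set_printoptions(precision=4,suppress=True)
s=snap('wrist'); st=bot.read_state(); print(st['time'],st['ee_pos'],st['tcp_rot'][:,:2].T); save(s,'w2')
m=viewer.masks_of('handle','wrist')
R=np.array(st['tcp_rot'])
if m:
    ys,xs=np.nonzero(m[0]['pixels']); P=pts(s,np.c_[xs,ys]); G=P[(P[:,2]>.080)&(P[:,2]<.092)]
    print(m[0]['score'],m[0]['extent'],len(G)); c,wh,a=cv2.minAreaRect((G[:,:2]*1000).astype(np.float32)); print(c,wh,a,G[:,2].mean()); print(cv2.fitLine((G[:,:2]*1000).astype(np.float32),cv2.DIST_HUBER,0,.01,.01).ravel())
    print('tool off',R.T@(np.array([c[0]/1000,c[1]/1000,.03])-st['ee_pos']))
d=viewer.place_of('grip_top','wrist')
if d: l=d[0]['location']; print(d[0]['score'],l,onz(s,[[l[1],l[0]]],.084))
for c in ['scene','side']:
  s=snap(c)
  m=viewer.search_frame('carrier',c); d=viewer.place_of('socket_mouth',c); print(c,m[:2],d[:3])
  for q in d[:3]:
    l=q['location']; print(onz(s,[[l[1],l[0]]],.115))
  x0,y0,x1,y1=(325,135,425,260) if c=='scene' else (230,175,340,240)
  xs,ys=np.meshgrid(range(x0,x1),range(y0,y1)); P=pts(s,np.c_[xs.ravel(),ys.ravel()])
  Q=P[(P[:,2]>.015)&(P[:,2]<.13)]; print('rect',cv2.minAreaRect((Q[:,:2]*1000).astype(np.float32)))
  T=P[(P[:,2]>.104)&(P[:,2]<.13)]; print(len(T),np.median(T,0),T.min(0),T.max(0))
E
```

```text
3.625 [ 0.5518 -0.2238  0.1435] [[ 0.9932 -0.1164  0.0032]
 [-0.1164 -0.9932  0.0007]]
0.97 [218.5, 321.1] [[ 0.5501 -0.2212  0.084 ]]
scene [{'extent': [324.6, 144.3, 418.1, 254.6], 'score': 0.68}] [{'location': [178.5, 375.8], 'score': 0.86}, {'location': [263.9, 332.1], 'score': 0.29}, {'location': [165.1, 302.3], 'score': 0.2}]
[[0.5085 0.2092 0.115 ]]
[[0.7426 0.1859 0.115 ]]
[[0.5357 0.0342 0.115 ]]
rect ((513.694091796875, 210.98077392578125), (116.14979553222656, 278.09783935546875), 81.65987396240234)
72 [0.5144 0.2114 0.112 ] [0.4982 0.1973 0.1043] [0.5262 0.2251 0.1179]
side [{'extent': [331.7, 285.9, 369.5, 313.4], 'score': 0.72}, {'extent': [237.5, 186.8, 327.5, 234.1], 'score': 0.65}] [{'location': [190.5, 281.4], 'score': 0.64}]
[[0.515  0.2062 0.115 ]]
rect ((522.683349609375, 298.00830078125), (304.4828186035156, 278.5293884277344), 81.44682312011719)
50 [0.5132 0.2098 0.1106] [0.4985 0.1965 0.1043] [0.5258 0.2278 0.1209]
```

View pics/w2.png

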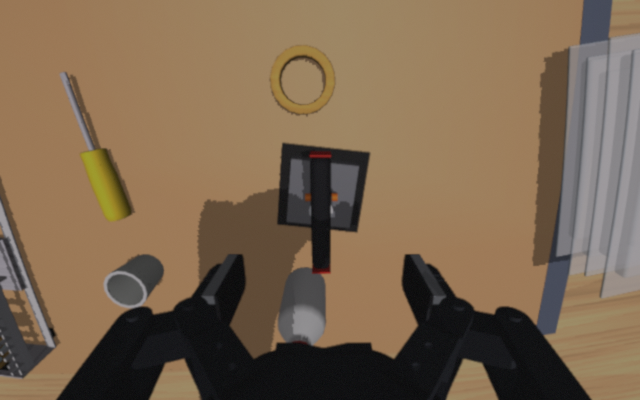

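The wrist picture shows the grip lined up with the tool, from (321,154) to (321,272), with the buttons showing at (308,197) and (335,197). I'll descend and close on the stem.

Emit:
step_arm([
  [1,[-0.0015,-0.001,0.04],[0,0,0]],
  [1,[0,0,0.04],[0,0,0]],
  [1,[0,0,0.0245],[0,0,0]],
  [1,[0,0,0.01],[0,0,0]],
  [1,[0,0,0],[0,0,0]],
  [1,[0,0,0],[0,0,0]],
])

```text
time: 4.78
ee_pos: [0.5503, -0.2223, 0.0282]
tcp_rot: [[0.993, -0.116, 0.002], [-0.116, -0.993, -0.001], [0.002, 0.0, -1.0]]
wrist_force: [0.2, 0.1, 0.0]
grip_width: 0.999
finger_force: 0.0
```

Emit:
step_arm([
  [-1,[0,0,0],[0,0,0]],
  [-1,[0,0,0],[0,0,0]],
  [-1,[0,0,0],[0,0,0]],
  [-1,[0,0,0],[0,0,0]],
  [-1,[0,0,0],[0,0,0]],
  [-1,[0,0,0],[0,0,0]],
  [-1,[0,0,0],[0,0,0]],
  [-1,[0,0,0],[0,0,0]],
])

```text
time: 5.78
ee_pos: [0.5498, -0.2219, 0.0275]
tcp_rot: [[0.993, -0.116, 0.001], [-0.116, -0.993, -0.0], [0.001, -0.0, -1.0]]
wrist_force: [-1.8, 1.6, 4.2]
grip_width: 0.225
finger_force: 39.0
```

```bash
python3 - <<'E'
from h import *
s=snap('side'); print(bot.read_state())
c=cv2.resize(s['img'][240:360,280:440,::-1],None,fx=5,fy=5,interpolation=cv2.INTER_CUBIC); cv2.imwrite('pics/s1.png',c)
E
```

```text
{'time': 5.825, 'joints': array([ 0.52235468,  0.50709407, -0.24981839,  1.68504014,  0.14618012,
        0.96685066, -1.46705808]), 'joint_velocities': array([-4.44758917e-04, -1.18972290e-03, -1.10508435e-03,  1.74653185e-03,
        3.12818052e-05, -6.67241490e-04,  6.48483625e-04]), 'joint_torque': array([ 3.45907621e-01, -6.04878402e+01, -3.10719363e+00, -2.97078109e+01,
        2.61655971e-01, -4.63478370e-01, -1.41870489e-03]), 'ee_pos': array([ 0.54983396, -0.2219065 ,  0.02749645]), 'tcp_rot': array([[ 9.93295423e-01, -1.15600078e-01,  9.08037689e-04],
       [-1.15600031e-01, -9.93295838e-01, -1.03817105e-04],
       [ 9.13951323e-04, -1.84812950e-06, -9.99999582e-01]]), 'wrist_force': array([-0.95634533,  0.75706359,  5.18762   ]), 'moment': array([ 0.26231479,  0.17369312, -0.00780432]), 'finger_force': 38.96257013082504, 'grip_width': 0.22143462276868867}
```

View pics/s1.png

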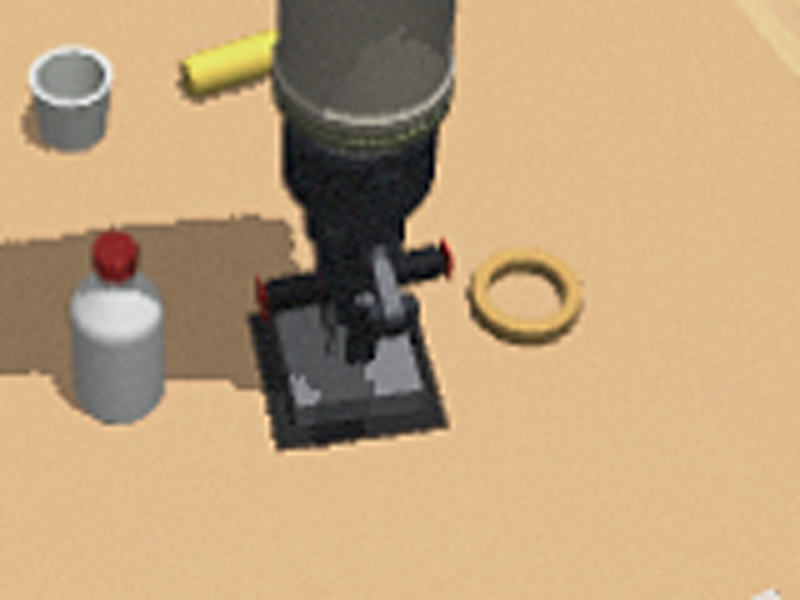

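The side crop shows both fingers closed on the stem under the cross grip, with the opening at about 19 mm. The bottle and ring haven't been touched. I'll lift and carry the handle to just short of the tube.

Emit:
step_arm([
  [-1,[0,0,-0.02],[0,0,0]],
  [-1,[0,0,-0.03],[0,0,0]],
  [-1,[0,0,-0.05],[0,0,0]],
  [-1,[0,0,-0.05],[0,0,0]],
  [-1,[0,0,-0.05],[0,0,0]],
  [-1,[-0.0125,-0.053,0],[0,0,0]],
  [-1,[-0.0125,-0.053,0],[0,0,0]],
  [-1,[-0.0125,-0.053,0],[0,0,0]],
  [-1,[-0.0125,-0.053,0],[0,0,0]],
  [-1,[-0.0125,-0.053,0],[0,0,0]],
  [-1,[-0.0125,-0.053,0],[0,0,0]],
  [-1,[-0.0125,-0.055,0],[0,0,0]],
  [-1,[0,0,0],[0,0,0]],
  [-1,[0,0,0],[0,0,0]],
])

```text
time: 7.58
ee_pos: [0.5055, 0.158, 0.2263]
tcp_rot: [[0.993, -0.116, -0.001], [-0.116, -0.993, -0.001], [-0.001, 0.001, -1.0]]
wrist_force: [-0.1, -0.9, -2.4]
grip_width: 0.224
finger_force: 39.5
```

```bash
python3 - <<'E'
from h import *
np.set_printoptions(precision=4,suppress=True)
s=snap('wrist'); save(s,'w3'); st=bot.read_state(); print(st['time'],st['ee_pos'],st['grip_width'],st['wrist_force'])
R=np.array(st['tcp_rot']);p=np.array(st['ee_pos'])
for n in ['socket_mouth','stem_mid','grip_top']:
  for q in viewer.place_of(n,'wrist')[:2]:
    l=q['location']; h={'socket_mouth':.115,'stem_mid':p[2]+.002,'grip_top':p[2]+.056}[n]; P=onz(s,[[l[1],l[0]]],h)[0]; print(n,q,P,R.T@(P-p))
xs,ys=np.meshgrid(range(640),range(400)); P=pts(s,np.c_[xs.ravel(),ys.ravel()])
T=P[(P[:,2]>.108)&(P[:,2]<.122)&(abs(P[:,0]-.512)<.04)&(abs(P[:,1]-.211)<.04)]; print(len(T),np.median(T,0)); print(cv2.minEnclosingCircle((T[:,:2]*1000).astype(np.float32)))
E
```

```text
7.625 [0.5058 0.1572 0.2264] 0.21965535078208773 [-0.0055 -0.0537 -2.0782]
socket_mouth {'location': [196.1, 266.9], 'score': 0.91} [0.5115 0.2127 0.115 ] [-0.0008 -0.0559  0.1113]
socket_mouth {'location': [193.1, 108.7], 'score': 0.53} [0.533  0.3688 0.115 ] [ 0.0021 -0.2135  0.1111]
grip_top {'location': [326.2, 325.4], 'score': 0.66} [0.5057 0.1578 0.2824] [-0.0003 -0.0006 -0.056 ]
305 [0.5127 0.212  0.1144]
((512.10498046875, 212.20054626464844), 14.027469635009766)
```

View pics/w3.png

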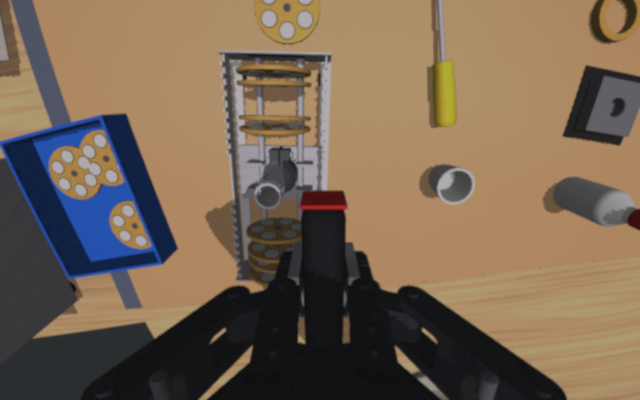

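The wrist picture shows the tube mouth clear at (267,196) and the grip's red end cap at (323,200). The carrier is square to the tool. I'll measure the cap for any slip along x while moving over the mouth.

Emit:
step_arm([
  [-1,[-0.001,-0.028,0.0],[0,0,0]],
  [-1,[0,-0.027,0.0],[0,0,0]],
  [-1,[0,0,0.04],[0,0,0]],
  [-1,[0,0,0.038],[0,0,0]],
  [-1,[0,0,0],[0,0,0]],
  [-1,[0,0,0],[0,0,0]],
])

```text
time: 8.52
ee_pos: [0.512, 0.2131, 0.1504]
tcp_rot: [[0.993, -0.117, 0.002], [-0.117, -0.993, 0.001], [0.001, -0.001, -1.0]]
wrist_force: [0.7, 0.5, -2.2]
grip_width: 0.222
finger_force: 39.5
```

```bash
python3 - <<'E'
from h import *
np.set_printoptions(precision=4,suppress=True)
s=snap('wrist'); st=bot.read_state(); print(st['time'],st['ee_pos'],st['wrist_force'])
R=np.array(st['tcp_rot']);p=np.array(st['ee_pos'])
print(R.T@(np.array([.5122,.2123,.115])-p))
i=s['img'].astype(int); m=(i[...,0]>120)&(i[...,1]<60)&(i[...,2]<60); m[:, :280]=0; m[:,370:]=0
ys,xs=np.nonzero(m); print(len(ys),xs.min(),xs.max(),ys.min(),ys.max())
P=onz(s,[[(xs.min()+xs.max())/2,ys.min()]],p[2]+.056)[0]; print('cap top',R.T@(P-p))
ims=[]
for c,h in [('scene',0),('side',0)]:
  s=snap(c); u,v=proj(s,[[.512,.212,.13]])[0].astype(int)
  q=s['img'][v-38:v+38,u-38:u+38,::-1]; ims.append(cv2.resize(q,(400,400),interpolation=cv2.INTER_CUBIC))
cv2.imwrite('pics/ss2.png',np.hstack(ims))
E
```

```text
8.575 [0.5123 0.2135 0.1509] [-0.0752  0.1861 -1.4013]
[-0.0001  0.0012  0.0359]
186 300 346 205 208
cap top [ 0.051  -0.0004 -0.0559]
```

View pics/ss2.png

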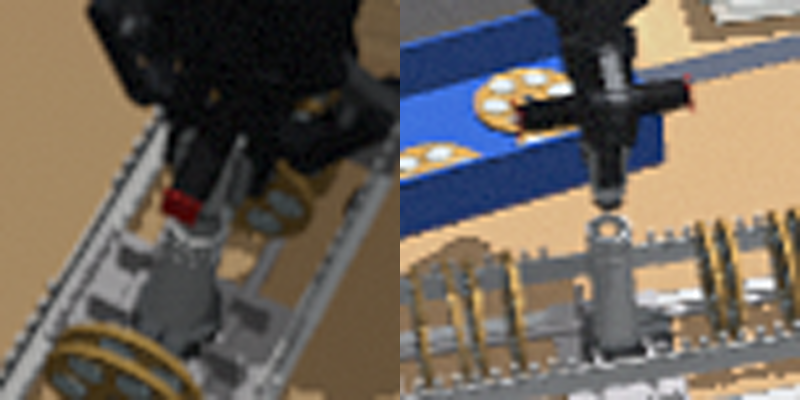

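The side crop shows the nose at (608,200) directly above the tube mouth at (608,222), so they are lined up. I'll lower gently.

Emit:
step_arm([
  [-1,[0,0.001,0.008],[0,0,0]],
  [-1,[0,0,0.005],[0,0,0]],
  [-1,[0,0,0.004],[0,0,0]],
  [-1,[0,0,0.002],[0,0,0]],
  [-1,[0,0,0],[0,0,0]],
])

```text
time: 9.3
ee_pos: [0.5109, 0.2124, 0.1297]
tcp_rot: [[0.993, -0.116, -0.0], [-0.116, -0.993, 0.0], [-0.0, 0.0, -1.0]]
wrist_force: [-0.2, 0.5, -2.2]
grip_width: 0.221
finger_force: 39.5
```

Emit:
step_arm([
  [-1,[0,0,0.003],[0,0,0]],
  [-1,[0,0,0.003],[0,0,0]],
  [-1,[0,0,0],[0,0,0]],
])

```text
time: 9.68
ee_pos: [0.5108, 0.2122, 0.1235]
tcp_rot: [[0.993, -0.116, -0.0], [-0.116, -0.993, -0.0], [-0.0, 0.0, -1.0]]
wrist_force: [-1.0, -0.9, -2.4]
grip_width: 0.221
finger_force: 39.5
```

Emit:
step_arm([
  [-1,[0,0,0.003],[0,0,0]],
  [-1,[0,0,0.002],[0,0,0]],
  [-1,[0,0,0],[0,0,0]],
  [-1,[0,0,0],[0,0,0]],
])

```text
time: 10.18
ee_pos: [0.511, 0.2124, 0.1189]
tcp_rot: [[0.993, -0.116, 0.0], [-0.116, -0.993, 0.0], [0.0, -0.0, -1.0]]
wrist_force: [0.6, -0.6, -1.5]
grip_width: 0.222
finger_force: 39.5
```

Emit:
step_arm([
  [-1,[0,0,0.001],[0,0,0]],
  [-1,[0,0,0.001],[0,0,0]],
  [-1,[0,0,0],[0,0,0]],
])

```text
time: 10.55
ee_pos: [0.5109, 0.2123, 0.1167]
tcp_rot: [[0.993, -0.116, -0.0], [-0.116, -0.993, -0.0], [-0.0, 0.0, -1.0]]
wrist_force: [0.0, 0.2, -2.2]
grip_width: 0.225
finger_force: 39.5
```

Emit:
step_arm([
  [-1,[0,0,0.0007],[0,0,0]],
  [-1,[0,0,0.0007],[0,0,0]],
  [-1,[0,0,0],[0,0,0]],
])

```text
time: 10.92
ee_pos: [0.511, 0.2123, 0.1155]
tcp_rot: [[0.993, -0.116, 0.0], [-0.116, -0.993, 0.0], [0.0, -0.0, -1.0]]
wrist_force: [-0.9, -1.3, -3.6]
grip_width: 0.224
finger_force: 39.6
```

Emit:
step_arm([
  [-1,[0,0,0.0006],[0,0,0]],
  [-1,[0,0,0.0006],[0,0,0]],
  [-1,[0,0,0],[0,0,0]],
])

```text
time: 11.3
ee_pos: [0.5111, 0.2124, 0.1153]
tcp_rot: [[0.993, -0.116, 0.001], [-0.116, -0.993, -0.0], [0.001, -0.0, -1.0]]
wrist_force: [-3.8, -2.3, 7.7]
grip_width: 0.217
finger_force: 45.3
```

The fingertips have met the rim with about 1.5 mm of the buttons swallowed, which is slightly short of the 2 mm needed. I'll let the buttons rest on the rim and regrip about 3 mm higher.

Emit:
step_arm([
  [-1,[0,0,-0.0025],[0,0,0]],
  [-1,[0,0,0],[0,0,0]],
  [0.1,[0,0,0],[0,0,0]],
  [0.1,[0,0,0],[0,0,0]],
  [0.1,[0,0,-0.0025],[0,0,0]],
  [0.1,[0,0,0],[0,0,0]],
  [0.1,[0,0,0],[0,0,0]],
])

```text
time: 12.18
ee_pos: [0.5111, 0.2124, 0.1193]
tcp_rot: [[0.993, -0.116, 0.0], [-0.116, -0.993, 0.0], [0.0, -0.0, -1.0]]
wrist_force: [0.3, 0.0, 0.3]
grip_width: 0.547
finger_force: 0.0
```

```bash
python3 - <<'E'
from h import *
np.set_printoptions(precision=4,suppress=True)
ims=[]
for c,h in [('side',0),('scene',0)]:
  s=snap(c); u,v=proj(s,[[.512,.212,.14]])[0].astype(int)
  q=s['img'][v-30:v+30,u-30:u+30,::-1]; ims.append(cv2.resize(q,(400,400),interpolation=cv2.INTER_CUBIC))
  d=viewer.place_of('grip_top',c); print(c,d[:1],proj(s,[[.511,.2123,.115+.058],[.511,.2123,.111+.058]]))
print(bot.read_state()['ee_pos'],bot.read_state()['grip_width'])
cv2.imwrite('pics/ss3.png',np.hstack(ims))
E
```

```text
side [{'location': [174.2, 277.6], 'score': 0.65}] [[278.5292 174.4732]
 [278.5994 175.5455]]
scene [{'location': [165.8, 380.2], 'score': 0.82}] [[380.0714 166.1171]
 [379.8311 167.1078]]
[0.5109 0.2123 0.1192] 0.5514387027024483
```

View pics/ss3.png

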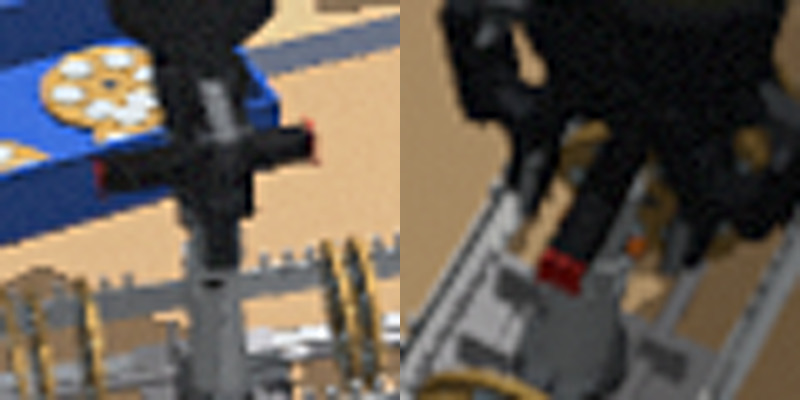

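The scene crop shows an orange button out and resting on the rim at (638,245). The side crop shows a dark spot on the tube at (212,283), probably one of its holes. I'll measure its bearing.

```bash
python3 - <<'E'
from h import *
np.set_printoptions(precision=2,suppress=True,linewidth=200)
s=snap('side'); c=np.array([.511,.2123])
g=s['img'].astype(int).sum(2)//3
u,v=proj(s,[[.511,.2123,.103]])[0]; print(u,v, proj(s,[[.511,.2123,.115]])[0])
u0,v0=int(u),int(v); print('cols',u0-8,'rows',v0-10); print(g[v0-10:v0+12,u0-8:u0+9])
for a in range(-145,-55,10):
    t=np.radians(a); print(a,proj(s,[[c[0]+.0135*np.cos(t),c[1]+.0135*np.sin(t),.103]])[0])
E
```

```text
279.7303611086795 192.74041162868656 [279.53 189.68]
cols 271 rows 182
[[ 65  70  80  79  51  19  78  55  19  30  34  38  41  34  25  11 173]
 [ 97 116 178 196 118  37  35  29  24  34  42  36  33  38  22  11 169]
 [190 187 185 188 128  67  47  27  28  29  38  36  38  31  22  13 133]
 [182 181 182 188 138  72  56  40  22  26  29  29  23  22  65  78 175]
 [182 181 183 185 140  73  48  57  34  27  34  32  20  60 179 194 186]
 [184 182 181 183 187 148  82  75  58  32  37  27  21  55 150 180 182]
 [179 182 182 182 183 186 122  83  54  28  23  28  26  64 152 183 183]
 [179 183 181 183 185 172 104  76  49  30  28  34  27  48 150 182 183]
 [182 181 183 182 181 180 113  81  61  30  29  22  18  50 148 183 183]
 [180 182 183 182 185 158 112  85  59  30  26  33  27  51 129 177 172]
 [181 181 184 181 185 126 110  88  61  35  20  35  27  49 153 183 169]
 [181 182 184 184 187 149 105  89  80  54  57  59  67  90 169 170 178]
 [186 184 182 185 185 136  96  96  93  94  94  97  93 104 111 111 100]
 [166 155 135 122 112  97  90  95  57  27  17  61 105 109 113 118 116]
 [ 94  96  96  97  98  90  94 105  95  72  76  96 110 106 111 110 113]
 [ 99  98  95  97 100  88  87 101  98  94  94  99 112 107 112 121 137]
 [ 99  98  98  99 100  97  86  92  94  94  98 111 116 108 152 185 187]
 [ 99 108 110 122 146 129  94  89  92  94  95 111 113 104 148 180 182]
 [105 174 190 187 187 175 115  91  98  95  96  95 112 108 125 175 180]
 [111 108 106 113 109 174 124  86  94  99  97  96 115 104 127 177 183]
 [112 112 108  95 108 106  92  90  96  96  94 110 116 110 132 186 203]
 [112 114 106  99 113 115  94  92  95  93  92 111 115 107 117 195 211]]
-145 [277.12 195.03]
-135 [277.78 195.25]
-125 [278.49 195.4 ]
-115 [279.24 195.46]
-105 [280.   195.44]
-95 [280.76 195.34]
-85 [281.49 195.16]
-75 [282.16 194.91]
-65 [282.75 194.59]
```

The dark spot is hole-sized and at the hole level. Its bearing is about −113°, so the handle needs roughly 16° clockwise. I'll regrip and turn first, then insert.

Emit:
step_arm([
  [-1,[0,0,0],[0,0,0]],
  [-1,[0,0,0],[0,0,0]],
  [-1,[0,0,0],[0,0,0]],
  [-1,[0,0,0],[0,0,0]],
  [-1,[0,0,0],[0,0,0]],
  [-1,[0,0,0],[0,0,0.14]],
  [-1,[0,0,0],[0,0,0.14]],
  [-1,[0,0,0],[0,0,0]],
])

```text
time: 13.42
ee_pos: [0.5109, 0.2124, 0.1192]
tcp_rot: [[0.923, -0.385, 0.0], [-0.385, -0.923, -0.0], [0.0, 0.0, -1.0]]
wrist_force: [-0.7, 0.1, -2.2]
grip_width: 0.227
finger_force: 39.1
```

Emit:
step_arm([
  [-1,[0,0,0.001],[0,0,0]],
  [-1,[0,0,0.001],[0,0,0]],
  [-1,[0,0,0.001],[0,0,0]],
  [-1,[0,0,0],[0,0,0]],
  [-1,[0,0,0],[0,0,0]],
])

```text
time: 14.05
ee_pos: [0.5109, 0.2123, 0.1162]
tcp_rot: [[0.923, -0.386, -0.0], [-0.386, -0.923, 0.0], [-0.0, -0.0, -1.0]]
wrist_force: [-1.0, -0.5, -3.1]
grip_width: 0.221
finger_force: 39.1
```

Emit:
step_arm([
  [-1,[0,0,0.0006],[0,0,0]],
  [-1,[0,0,0],[0,0,0]],
  [0.1,[0,0,0],[0,0,0]],
  [0.1,[0,0,0],[0,0,0]],
  [0.1,[0,0,0],[0,0,0]],
  [0.1,[0,0,-0.01],[0,0,0]],
  [0.1,[0,0,-0.02],[0,0,0]],
  [0.1,[0,0,0],[0,0,0]],
])

```text
time: 15.05
ee_pos: [0.5121, 0.213, 0.1478]
tcp_rot: [[0.923, -0.386, 0.004], [-0.386, -0.923, 0.001], [0.003, -0.003, -1.0]]
wrist_force: [-0.1, 1.1, 0.4]
grip_width: 0.549
finger_force: 0.0
```

```bash
python3 - <<'E'
from h import *
np.set_printoptions(precision=4,suppress=True)
for c in ['side','scene']:
  s=snap(c); d=viewer.place_of('grip_top',c); print(c,[(q['location'],q['score']) for q in d[:2]],proj(s,[[.511,.2123,.115+.058],[.511,.2123,.111+.058]]))
  u,v=proj(s,[[.512,.212,.14]])[0].astype(int)
  i=s['img'].astype(int); m=(i[...,0]>150)&(i[...,1]>50)&(i[...,1]<130)&(i[...,2]<50); ys,xs=np.nonzero(m[v-30:v+30,u-30:u+30]); print('orange',xs+u-30,ys+v-30)
E
```

```text
side [([309.0, 348.5], 0.65), ([177.9, 276.8], 0.49)] [[278.5292 174.4732]
 [278.5994 175.5455]]
orange [] []
scene [([264.3, 334.2], 0.65), ([166.0, 379.1], 0.52)] [[380.0714 166.1171]
 [379.8311 167.1078]]
orange [] []
```

Emit:
step_arm([
  [-1,[0,0,0],[0,0,0]],
  [-1,[0,0,0],[0,0,0]],
  [-1,[0,0,0],[0,0,0]],
  [-1,[0,0,0],[0,0,0]],
  [-1,[0,0,0],[0,0,0]],
  [-1,[0,0,0.001],[0,0,0]],
  [-1,[0,0,0.001],[0,0,0]],
  [-1,[0,0,0.001],[0,0,0]],
], force=60)

```text
time: 16.25
ee_pos: [0.5112, 0.2125, 0.143]
tcp_rot: [[0.923, -0.386, 0.001], [-0.386, -0.923, 0.0], [0.001, -0.001, -1.0]]
wrist_force: [-1.8, 0.3, 2.6]
grip_width: 0.19
finger_force: 59.2
```

Emit:
step_arm([
  [-1,[0,0,0.0015],[0,0,0]],
  [-1,[0,0,0.0015],[0,0,0]],
  [-1,[0,0,0.0015],[0,0,0]],
  [-1,[0,0,0.001],[0,0,0]],
])

```text
time: 16.75
ee_pos: [0.5109, 0.2123, 0.137]
tcp_rot: [[0.923, -0.386, -0.0], [-0.386, -0.923, 0.0], [-0.0, -0.0, -1.0]]
wrist_force: [-0.2, -0.7, 2.1]
grip_width: 0.189
finger_force: 59.2
```

Emit:
step_arm([
  [-1,[0,0,0.001],[0,0,0]],
  [-1,[0,0,0.001],[0,0,0]],
  [-1,[0,0,0.0005],[0,0,0]],
  [-1,[0,0,0],[0,0,0]],
])

```text
time: 17.25
ee_pos: [0.5107, 0.2121, 0.1342]
tcp_rot: [[0.923, -0.386, -0.001], [-0.386, -0.923, -0.0], [-0.001, 0.001, -1.0]]
wrist_force: [-0.2, -1.2, -2.0]
grip_width: 0.19
finger_force: 59.3
```

Emit:
step_arm([
  [-1,[0,0,0.0005],[0,0,0]],
  [-1,[0,0,0.0005],[0,0,0]],
  [-1,[0,0,0.0005],[0,0,0]],
  [-1,[0,0,0],[0,0,0]],
])

```text
time: 17.75
ee_pos: [0.511, 0.2123, 0.1339]
tcp_rot: [[0.923, -0.386, 0.001], [-0.386, -0.923, -0.0], [0.001, 0.0, -1.0]]
wrist_force: [-5.2, -2.5, 6.4]
grip_width: 0.191
finger_force: 60.2
```

```bash
python3 - <<'E'
from h import *
np.set_printoptions(precision=4,suppress=True)
ims=[]
for c in ['side','scene']:
  s=snap(c); u,v=proj(s,[[.512,.212,.12]])[0].astype(int)
  q=s['img'][v-25:v+25,u-25:u+25,::-1]; ims.append(cv2.resize(q,(400,400),interpolation=cv2.INTER_CUBIC))
print(bot.read_state()['ee_pos'],bot.read_state()['wrist_force'])
cv2.imwrite('pics/ss4.png',np.hstack(ims))
E
```

```text
[0.511  0.2123 0.1339] [-4.3632 -1.6596  6.5967]
```

View pics/ss4.png

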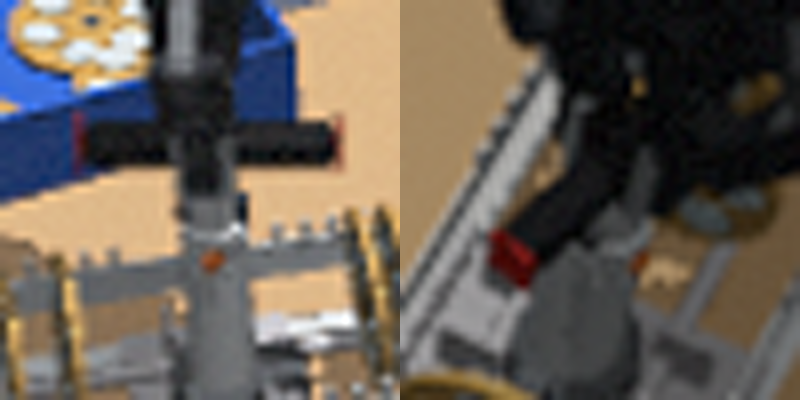

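The picture shows orange buttons through both holes, at (212,260) in the side crop and (638,260) in the scene crop. The lugs are on the rim. I'll give it a tiny wiggle, then release and back off upwards.

Emit:
step_arm([
  [-1,[0,0,-0.0006],[0,0,0]],
  [-1,[0,0,0],[0,0,0.03]],
  [-1,[0,0,0],[0,0,-0.03]],
  [-1,[0,0,0],[0,0,-0.03]],
  [-1,[0,0,0],[0,0,0.03]],
  [-1,[0,0,0],[0,0,0]],
  [0.1,[0,0,0],[0,0,0]],
  [0.1,[0,0,0],[0,0,0]],
  [0.1,[0,0,0],[0,0,0]],
  [0.1,[0,0,-0.02],[0,0,0]],
  [0.1,[0,0,-0.04],[0,0,0]],
  [0.1,[0,0,-0.05],[0,0,0]],
  [0.1,[0,0,-0.05],[0,0,0]],
  [0.1,[0,0,0],[0,0,0]],
  [0.1,[0,0,0],[0,0,0]],
])

```text
time: 19.73
ee_pos: [0.5109, 0.2121, 0.2932]
tcp_rot: [[0.922, -0.386, -0.0], [-0.386, -0.922, -0.0], [-0.0, 0.0, -1.0]]
wrist_force: [-0.7, 0.7, -1.6]
grip_width: 0.551
finger_force: 0.0
```

```bash
python3 - <<'E'
from h import *
np.set_printoptions(precision=4,suppress=True)
ims=[]
for c in ['side','scene']:
  s=snap(c); u,v=proj(s,[[.512,.212,.12]])[0].astype(int)
  q=s['img'][v-25:v+25,u-25:u+25,::-1]; ims.append(cv2.resize(q,(400,400),interpolation=cv2.INTER_CUBIC))
  d=viewer.place_of('grip_top',c)
  print(c,[(q['location'],q['score']) for q in d[:2]],'home:',proj(s,[[.511,.2123,.157]]))
cv2.imwrite('pics/ss5.png',np.hstack(ims))
E
```

```text
side [([179.3, 279.1], 0.81)] home: [[278.8088 178.7413]]
scene [([169.2, 376.1], 0.71)] home: [[379.1214 170.0343]]
```

View pics/ss5.png

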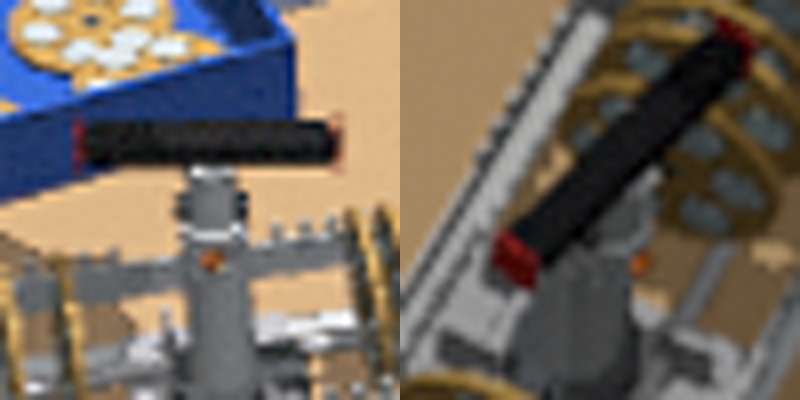

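The picture shows the handle upright with its lugs on the rim and both buttons through the holes, at (212,260) in the side crop and (640,260) in the scene crop. The gripper is clear, so I'll hand in.

```bash
python3 -c "
from plant import bot
print(bot.job_done())"
```

```text
the job is handed in; nothing more can be done
None
```

The handle is fitted: lugs on the rim, both buttons visible through the tube's holes, gripper released and clear, and the job handed in at about 20 s (the hand-in call returned no verdict).

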